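# Catch the sanitiser cover and lower it shut

### The job

The amber cover of the white comb-sanitising case stands open, leaning back past upright. Tip it forward from behind until it starts to fall by itself with nothing touching it, then catch it from below on the outside of your fingers while its front edge is still a good few centimetres above the case, and carry it down slowly until it is fully shut, without letting it drop or lifting it up again. Only touch and push, without pressing hard: pick nothing up, leave the bowl, bottle and tape roll where they stand, and finish clear of the case.

Things in the scene. Friction and masses are not known exactly. Their poses are not given: they have to be found in the camera images.
- case: White plastic open-topped comb-sanitising case, fixed to the table, 140 mm deep (its x), 220 mm wide (its y), 70 mm high, walls 6 mm, combs lying on its floor. Origin: centre of its underside. Its x axis points from the front wall to the rear wall (the hinge side); the front faces the robot's right, sometimes turned partly towards the robot.
- lid (a joint): Cover angle, rad: 0 shut (level), 1.57 upright, 1.85 leaning back on its stop, where it starts or to which it sinks from up to 0.15 short of it. Pushed below about 1.5 it falls forward by itself, slowed by a worn damper: 0.1 rad/s at 1.4, 0.3 at 1.0, 0.45 to 0.6 near shut, too hard a knock (3 to 4 s from 1.4 to 0.5, 1 s more to shut). Mass about 0.25 kg: 1 to 2 N at its front edge carries it.
- lid_hinge (a point): Hinge line, mid-width, on the rear top edge of the case: 70 mm behind the case's origin (its +x) and 70.5 mm above the table. Level axis, along the case's y. The cover is a flat plate 6 mm thick and 220 mm wide; its underside runs through the hinge line.
- lid_lip (a point): Centre, mid-width, of the round black lip bar (10 mm thick, 220 mm long) on the cover's free front edge: 160 mm from the hinge line along the plate, 3 mm above its underside. When shut it stands 20 mm before the case's front wall, 73.5 mm above the table, so a fingertip fits under it. It moves with the cover: x axis from lip to hinge, z out of the outer face (up when shut).
- bowl: White plastic tint bowl, loose, 110 mm across the rim, 55 mm high; origin at the centre of its underside. To be left alone.
- bottle: Green bottle with a black cap, loose, 60 mm in diameter, 150 mm high; origin at the centre of its underside. To be left alone.
- tape: Yellow tape roll lying flat, loose, 90 mm outer diameter, 30 mm high; origin at the centre of its underside. To be left alone.

How it is judged:
By the outcome, as a careful person would: the job done as asked, in the order asked, and still so for the second after the job is handed in, with the robot touching nothing.
It also fails if it takes over 56 s, if anything falls off the work surface, if the arm or the gripper's body presses on something with over 40 N, if the wrist force passes 120 N, or if a joint passes its speed limit or range.

### The arm

A 6-joint arm with a two-finger parallel gripper is mounted at the origin on the work surface. World frame = base frame: x ahead of the robot, y to its left, z up, the work surface at z = 0. Lengths are in m, angles in rad, forces in N, time in s.
With the tool pointing down it reaches from about 0.35 to 0.85 m from the base axis. Payload 8.1 kg.
Tool frame: the origin (TCP) lies between the finger pads; the fingertips stand 25 mm ahead of it and the grasp point (between the pads) lies 6 mm ahead of it; z points along the fingers, y is the direction in which the jaws open and shut (so a half turn about z gives the same grasp; the last joint's range is limited). The gripper opens to 93 mm and grips with 3 to 60 N. Pads are 15 mm wide; open, the fingers measure 128 mm over their backs; the gripper's body (75 mm by 188 mm) begins 65 mm behind the grasp point.
Start: joints at [1.199, 0.13, 1.488, -0, 1.523, -0.085], TCP at [0.17, 0.576, 0.244] pointing down, gripper open.
Joint ranges: [-2.96, 2.96], [-0.89, 2.26], [0.02, 2.5], [-1.34, 4.48], [0, 2.73], [-2.66, 2.66]. Speed limits (rad/s): [2.39, 2.39, 2.79, 3.14, 3.14, 3.14].

### API

Orientations are given as a 3x3 rotation matrix whose columns are the frame's x, y, z axes.
In Python, from cell import telemetry, snapshot, camera_params, env, masks_of gives the robot as it stands. The module is installed in compiled form; this text tells all that it offers.
- The arm moves only by the tool apply_moves, never from a script. Its argument "motion" is text: rows parted by semicolons, each of 7 numbers parted by spaces: the opening, from -1 (shut) to 1 (fully open), so that 0 is half open, then the shift along the tool's x, y, z in cm, then the turn, a rotation vector about the tool's x, y, z in rad. In form: hand dx dy dz rx ry rz; .... A call has exactly 10 rows; each row is the pose to reach, as a shift and turn from the pose measured when the call began, along the tool's axes at that moment; what a row does not reach only later rows make up. A row lasts 1/10 s, in which the tool goes at most 50 mm and 8.59 degrees, less where a joint would pass 70% of its speed; a pose out of reach is approached as far as the arm can. A call with a gripper value outside its range is refused whole. The fingers move at their own pace and stop on an object; the grip force is fixed at half the most. Time passes only in rows, so rows that repeat a pose let the fingers close, or fill a call up. It gives the time, the measured TCP pose, the force and the opening at its end, in the units of the state.
- telemetry.get_obs(): the state, without advancing time (a new reading comes with each control period).
- snapshot(name): name is "scene" or "top" or "wrist"; returns the picture (480x640x3 uint8, blue, green, red); there is no depth.
- camera_params(name): a dict with "fovy" (degrees; the focal length in pixels is half the picture's height over the tangent of half this angle, whatever the lens; pixels are square), "cx", "cy" (the principal point, pixels), "eye" and "orientation" of the camera in the world. Camera axes: x right, y down, z forward; pixel columns grow to the right and rows downward; lengths in m; the calibration is good to about 2 mm. A picture is of the moment at which its call begins: read the wrist's pose just before it. camera_params takes no time and is no camera call; for the wrist camera it gives the pose at the moment of the call.
- env.sign_off(): hands the job in, once; it reports no verdict.
Trained networks look in the newest picture that a camera, given by its name, has taken for a name from the list of things; names that differ only in an ending like _2 or _b are one class to them, and where a whole thing is asked for, a point or a joint stands for the part that bears it (a point fixed in the world has none). Each returns a list of dicts, best first, with "confidence" (0 to 1); they miss things now and then, are a little off and sometimes report something else, mostly with a low value. They report only what shows in the picture. A call takes as long as a camera call.
- masks_of(name, camera): "mask" (480x640 bool, what is visible of it) and "extent" ([left, top, right, bottom] in pixels, round what is visible of it).
The state is a dict: "clock": time; "joints": joint angles; "qd": joint speeds; "joint_torque": joint torques, N m; "position": TCP position; "tcp_rot": TCP orientation; "ft_force": force on the tool from outside, world axes, zero at the start; "ft_torque": the same for the moment, N m; "finger_gap": finger opening in m.
Only numpy, scipy, OpenCV 4.12 (cv2) and the standard library are available. Lean on these libraries where they do the work, as an engineer would, in place of code of your own. Each camera call takes 0.05 s, during which the arm holds its last target.

## Working session

There is one attempt and no reset: what is moved stays moved. The work goes in short steps, Python scripts to look and compute and a tool call to move; the robot and the scene stay as the last step left them, time stands still between calls to the robot, and variables do not carry over. Pictures are saved under pics/ and viewed, and the job is handed in when it is done.

Besides the shell and the picture viewer there is one more tool, called after "Emit:" as name(argument=value, ...), one argument or row to a line, values as JSON. apply_moves: Moves the arm, as the interface text tells. Its arguments: {"type":"object","properties":{"motion":{"type":"string"}},"required":["motion"]}

```bash
mkdir -p pics; cat > h.py <<'E'
import numpy as np, cv2
from cell import telemetry, snapshot, camera_params, env, masks_of
np.set_printoptions(precision=4,suppress=True)
def proj(P,c):
    f=240/np.tan(np.radians(c['fovy'])/2); R=np.array(c['orientation']); e=np.array(c['eye'])
    q=(np.atleast_2d(P)-e)@R
    return np.c_[c['cx']+f*q[:,0]/q[:,2], c['cy']+f*q[:,1]/q[:,2]]
def ray(u,v,c):
    f=240/np.tan(np.radians(c['fovy'])/2); R=np.array(c['orientation'])
    return np.array(c['eye']), R@np.array([(u-c['cx'])/f,(v-c['cy'])/f,1])
def atz(u,v,c,z):
    e,d=ray(u,v,c); return e+d*(z-e[2])/d[2]
E
python3 - <<'E'
from h import *
o=telemetry.get_obs(); print(o)
for n in ['scene','top','wrist']:
    cv2.imwrite(f'pics/{n}0.png',snapshot(n)); c=camera_params(n); print(n,c)
    if n!='wrist':
        for k in ['case','lid','bowl','bottle','tape']:
            r=masks_of(k,n); print(n,k,[(round(x['confidence'],2),x['extent']) for x in r])
            if r: np.save(f'pics/{n}_{k}.npy',r[0]['mask'])
E
```

```text
{'clock': 0.0, 'joints': array([ 1.1986,  0.1311,  1.4893, -0.    ,  1.523 , -0.0854]), 'qd': array([-0.0007, -0.0006, -0.0016, -0.001 ,  0.0004,  0.0004]), 'joint_torque': array([ -0.0017, -55.9857, -49.1748,   0.0766,   0.0358,  -0.0001]), 'position': array([0.1695, 0.575 , 0.2426]), 'tcp_rot': array([[-0.9592,  0.2829, -0.0006],
       [ 0.2829,  0.9592, -0.0016],
       [ 0.0001, -0.0017, -1.    ]]), 'ft_force': array([-0.4539, -0.2281,  0.0356]), 'ft_torque': array([0.036 , 0.0048, 0.0049]), 'finger_gap': 0.09315226223528608}
scene {'fovy': 46.12719512285088, 'cx': 314.4489295397436, 'cy': 249.52235464292235, 'eye': array([ 1.2872, -0.1132,  0.6194]), 'orientation': array([[ 0.3211,  0.5402, -0.7778],
       [ 0.9468, -0.2029,  0.25  ],
       [-0.0228, -0.8167, -0.5766]])}
scene case [(0.58, [157.3, 161.9, 295.9, 371.1])]
scene lid [(0.69, [255.4, 159.6, 295.3, 335.2])]
scene bowl [(0.63, [226.3, 206.9, 275.5, 243.6])]
scene bottle [(0.69, [346.5, 266.9, 393.2, 363.5])]
scene tape [(0.73, [348.0, 263.8, 405.2, 304.7])]
top {'fovy': 42.5935776024365, 'cx': 310.32617824011123, 'cy': 232.4179969670301, 'eye': array([0.3781, 0.0942, 0.9159]), 'orientation': array([[ 0.0288, -0.98  ,  0.197 ],
       [-0.9995, -0.0308, -0.007 ],
       [ 0.0129, -0.1967, -0.9804]])}
top case [(0.6, [295.0, 66.1, 475.4, 311.4])]
top lid [(0.67, [299.5, 67.3, 384.2, 263.0])]
top bowl [(0.78, [292.3, 300.1, 370.2, 375.5])]
top bottle [(0.65, [255.0, 72.9, 293.8, 138.8])]
top tape [(0.63, [199.3, 171.0, 256.5, 233.2])]
wrist {'fovy': 71.58037278477867, 'cx': 318.25701722377295, 'cy': 241.76877546655757, 'eye': array([0.0932, 0.5983, 0.3847]), 'orientation': array([[ 0.2836,  0.918 ,  0.2772],
       [ 0.9589, -0.2717, -0.0813],
       [ 0.0007,  0.2889, -0.9574]])}
```

View pics/scene0.png

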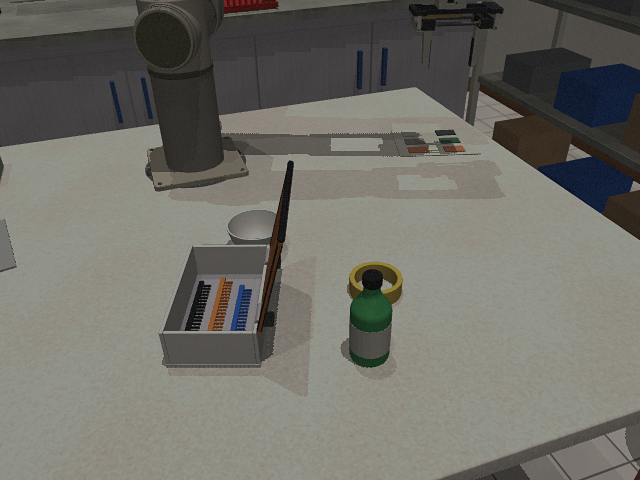

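View pics/top0.png

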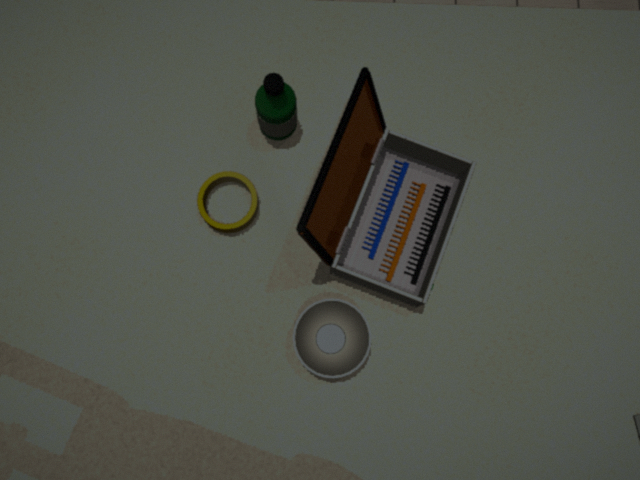

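```bash
cat > fit.py <<'E'
from h import *
from scipy.optimize import least_squares
T=camera_params('top');S=camera_params('scene')
# local corners; yaw: case x axis direction
obsT=[((-.07,0,.07),None)]
def W(p,L):
    x,y,a=p; L=np.atleast_2d(L); c,s=np.cos(a),np.sin(a)
    return np.c_[x+c*L[:,0]-s*L[:,1], y+s*L[:,0]+c*L[:,1], L[:,2]]
# case x ~ +y world (rear to left); case y then ~ -x world. 
t=[((-.07,-.11,.07),(472,163)),((-.07,.11,.07),(424,302)),((.07,-.11,.07),(387,135)),((.07,.11,.07),(333,267))]
s=[((-.07,-.11,.07),(163,334)),((-.07,.11,.07),(193,246)),((-.07,-.11,0),(165,364))]
def res(p):
    r=[]
    for L,u in t: r.append(proj(W(p,L),T)[0]-u)
    for L,u in s: r.append(proj(W(p,L),S)[0]-u)
    return np.ravel(r)
if __name__=='__main__':
    f=least_squares(res,[.5,0,1.57],loss='soft_l1'); p=f.x;print(p,res(p).reshape(-1,2))
    a=p[2]; 
    def lid(q,d,v,w): return (.07-d*np.cos(q)+w*np.sin(q)*-0+ 0, v, .0705+d*np.sin(q))
    for q in [1.7,1.8,1.85]:
        L=[(.07-.16*np.cos(q)+.003*np.sin(q), v, .0705+.16*np.sin(q)+.003*np.cos(q)) for v in(-.11,.11)]
        print(q,W(p,L),proj(W(p,L),T),proj(W(p,L),S))
    import cv2
    for n,z,c in [('bowl',.055,T),('tape',.03,T)]:
        m=np.load(f'pics/top_{n}.npy');v,u=np.nonzero(m);print(n,atz((u.min()+u.max())/2,(v.min()+v.max())/2,c,z))
    print('bottlecap',atz(274,82,T,.15)); print('bottle base s', atz(370,357,S,0))
E
python3 fit.py
```

```text
[ 0.5792 -0.0433  1.217 ] [[ 3.9015 -0.539 ]
 [ 0.126   2.7037]
 [-2.0537 -7.3545]
 [-3.694  -0.2311]
 [-5.1205 -2.7148]
 [-2.9505 -2.971 ]
 [ 1.4948  1.8017]]
1.7 [[0.7148 0.0064 0.2288]
 [0.5085 0.0826 0.2288]] [[383.9977  72.639 ]
 [316.033  239.1991]] [[264.8028 237.8541]
 [278.7077 158.9082]]
1.8 [[0.7203 0.0211 0.2256]
 [0.5139 0.0973 0.2256]] [[371.5342  69.2423]
 [303.2312 234.6442]] [[277.5427 239.8992]
 [288.8314 160.6498]]
1.85 [[0.7229 0.0283 0.2235]
 [0.5166 0.1045 0.2235]] [[365.4105  67.8186]
 [297.0008 232.5307]] [[283.8108 241.3061]
 [293.811  161.8578]]
bowl [0.4042 0.0539 0.055 ]
tape [0.5989 0.2118 0.03  ]
bottlecap [0.7349 0.1431 0.15  ]
bottle base s [0.7449 0.1436 0.    ]
```

```bash
cat > ov.py <<'E'
from fit import *
import sys
p=[float(x) for x in sys.argv[1:4]]; q=float(sys.argv[4]); tag=sys.argv[5]
for n,c in(('top',T),('scene',S)):
    im=cv2.imread(f'pics/{n}0.png')
    def poly(L,col):
        P=proj(W(p,L),c); cv2.polylines(im,[np.int32(P*16)],True,col,1,cv2.LINE_AA,4)
    for z in(0,.07): poly([(-.07,-.11,z),(.07,-.11,z),(.07,.11,z),(-.07,.11,z)],(0,0,255) if z else (255,0,255))
    poly([(.07-d*np.cos(q),v,.0705+d*np.sin(q)) for d,v in((0,-.11),(.16,-.11),(.16,.11),(0,.11))],(0,255,0))
    x0,y0=(220,40) if n=='top' else (120,130)
    cv2.imwrite(f'pics/ov_{n}_{tag}.png',cv2.resize(im[y0:y0+280,x0:x0+280],None,fx=2.1,fy=2.1,interpolation=cv2.INTER_CUBIC))
a=cv2.imread(f'pics/ov_top_{tag}.png');b=cv2.imread(f'pics/ov_scene_{tag}.png')
cv2.imwrite(f'pics/ov_{tag}.png',cv2.resize(np.hstack([a,b]),(800,400))); 
E
python3 ov.py .5792 -.0433 1.217 1.85 a
```

```text
(no output)
```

View pics/ov_top_a.png

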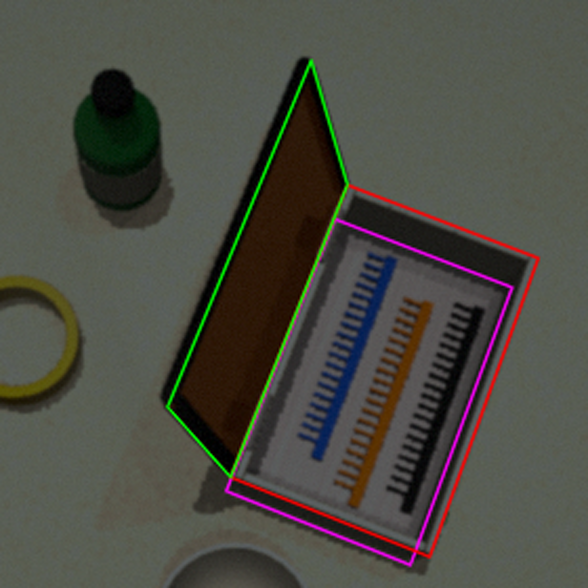

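View pics/ov_scene_a.png

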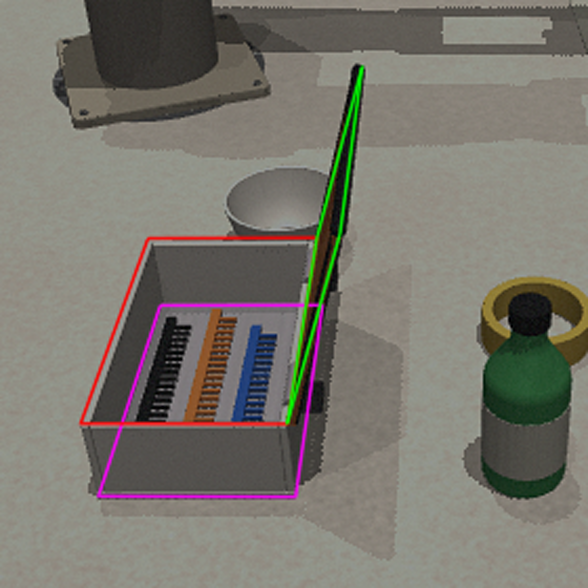

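```bash
cat > rel.py <<'E'
from h import *
from scipy.spatial.transform import Rotation as Ro
import sys
a=1.217; E3=np.array([np.cos(a),np.sin(a),0]); F3=np.array([-np.sin(a),np.cos(a),0]); Z=np.array([0,0,1.])
HP=np.array([.5792,-.0433,0])+.07*E3   # hinge foot
def Rt(al): # al=tool pitch below horizontal, tool x up/e, y=-f
    z=np.cos(al)*E3-np.sin(al)*Z; y=-F3; return np.c_[np.cross(y,z),y,z]
def rel(P,R,o=None):
    o=o or telemetry.get_obs(); R0=np.array(o['tcp_rot'])
    return np.r_[R0.T@(np.array(P)-o['position'])*100, Ro.from_matrix(R0.T@R).as_rotvec()]
def H(e,f,z): return HP+e*E3+f*F3+z*Z   # hinge coords
def show(P,R): print('target',np.array(P),'row',np.round(rel(P,R),3))
def state():
    o=telemetry.get_obs(); d=o['position']-HP; R=o['tcp_rot']
    print('t',o['clock'],'q',o['joints'],'hinge e,f,z',np.array([d@E3,d@F3,d[2]]),'z',R[:,2]@E3,R[:,2]@F3,R[:,2]@Z,'y.f',R[:,1]@F3,'F',o['ft_force'],'gap',o['finger_gap'])
E
python3 -c "
from rel import *
state(); show(H(.09,0,.33),Rt(np.pi/2))"
```

```text
t 0.65 q [ 1.1986  0.1304  1.4881  0.      1.523  -0.0854] hinge e,f,z [0.3686 0.5985 0.2437] z 7.195976677378031e-05 1.922107071844259e-06 -0.9999999974090487 y.f 0.0669532163550331 F [ 0.346  -0.6941  0.4431] gap 0.09293097659045609
target [0.6346 0.1068 0.33  ] row [-57.853 -31.808  -8.634   0.     -0.      1.638]
```

Emit:
apply_moves(
  motion="-1 -4 -2 -2 0 0 0.12; -1 -8 -4.5 -5 0 0 0.25; -1 -12 -7 -8.6 0 0 0.4; -1 -16 -9 -8.6 0 0 0.5; -1 -20 -11.5 -8.6 0 0 0.62; -1 -24 -13.5 -8.6 0 0 0.75; -1 -28 -15.5 -8.6 0 0 0.87; -1 -32 -17.5 -8.6 0 0 1.0; -1 -36 -20 -8.6 0 0 1.12; -1 -40 -22 -8.6 0 0 1.25",
)

```text
clock: 1.65
position: [0.4922, 0.2496, 0.33]
tcp_rot: [[-0.029, 1.0, 0.001], [1.0, 0.029, 0.0], [0.0, 0.001, -1.0]]
ft_force: [0.4, 0.5, 0.4]
finger_gap: 0.0176
```

```bash
python3 -c "
from rel import *
state(); show(H(.09,0,.33),Rt(np.pi/2)); show(H(-.3,0,.33),Rt(.6))"
```

```text
t 1.65 q [ 0.3764 -0.0204  1.4888  0.      1.6726  0.3476] hinge e,f,z [0.1746 0.1831 0.33  ] z 0.0003894272540023622 -0.00041321771571588343 -0.9999998387987535 y.f -0.9277007229073276 F [0.3928 0.4774 0.3509] gap 0.017610116549961488
target [0.6346 0.1068 0.33  ] row [-14.682  13.828   0.001   0.     -0.      0.383]
target [ 0.4995 -0.2591  0.33  ] row [-50.862  -0.731  -0.014  -0.185   0.958   0.352]
```

Emit:
apply_moves(
  motion="-1 -5 0 0 0 0 0.12; -1 -10 0 0 0 0 0.25; -1 -15 0 0 0 0 0.36; -1 -20 0 0 0 0.12 0.36; -1 -25 0 0 -0.05 0.25 0.36; -1 -30 0 0 -0.08 0.4 0.36; -1 -35 0 0 -0.1 0.52 0.36; -1 -40 -0.5 0 -0.13 0.66 0.36; -1 -45 -0.6 0 -0.15 0.78 0.355; -1 -50 -0.7 0 -0.18 0.92 0.352",
)

```text
clock: 2.65
position: [0.499, -0.2235, 0.3315]
tcp_rot: [[0.2, 0.938, 0.285], [0.558, -0.347, 0.754], [0.806, 0.008, -0.592]]
ft_force: [1.9, 1.6, 1.0]
finger_gap: 0.0003
```

```bash
python3 -c "
from rel import *
state(); show(H(-.3,0,.15),Rt(.5))"
```

```text
t 2.65 q [-0.9682  0.2437  1.4632  0.795   1.9555 -0.5099] hinge e,f,z [-0.2668  0.0129  0.3315] z 0.8057538100028981 -0.0056974101022089305 -0.5922232156745803 y.f -0.9999657241270566 F [1.8638 1.5866 0.9647] gap 0.0002630135943193957
target [ 0.4995 -0.2591  0.15  ] row [-16.595   1.14    8.081   0.005   0.134   0.006]
```

```bash
cat >> rel.py <<'E'
def lip(th): return np.array([-.16*np.cos(th)+.003*np.sin(th), .0705+.16*np.sin(th)+.003*np.cos(th)])
def catch(th,al=.5,d=.012,gap=0.,f=0.,half=.0075):
    n=np.array([np.sin(al),np.cos(al)]); t=np.array([np.cos(al),-np.sin(al)])
    p=lip(th)-(.005+half+gap)*n-(.025-d)*t
    return H(p[0],f,p[1])
E
python3 -c "
from rel import *
for th in (.6,0.): print(th,lip(th),end=' '); show(catch(th),Rt(.5))
"
```

```text
0.6 [-0.1304  0.1633] target [ 0.5523 -0.1162  0.1586] row [-6.887  1.131 19.84   0.005  0.134  0.006]
0.0 [-0.16    0.0735] target [ 0.542  -0.144   0.0688] row [-15.879   1.06   22.771   0.005   0.134   0.006]
```

```bash
python3 -c "
from rel import *
show(H(-.24,0,.2),Rt(.5));show(H(-.22,0,.0688),Rt(.5))"
```

```text
target [ 0.5203 -0.2028  0.2   ] row [-9.013  1.175  9.955  0.005  0.134  0.006]
target [ 0.5272 -0.184   0.0688] row [-18.399   1.065  19.336   0.005   0.134   0.006]
```

Emit:
apply_moves(
  motion="-1 -3 0.4 3 0 0.05 0; -1 -6 0.8 6 0 0.13 0; -1 -9 1.1 10 0 0.134 0.006; -1 -11 1.1 12 0 0.134 0.006; -1 -13 1.1 14 0 0.134 0.006; -1 -15 1.1 16 0 0.134 0.006; -1 -16.5 1.1 17.5 0 0.134 0.006; -1 -18.4 1.1 19.3 0 0.134 0.006; -1 -18.4 1.1 19.3 0 0.134 0.006; -1 -18.4 1.1 19.3 0 0.134 0.006",
)

```text
clock: 3.65
position: [0.5274, -0.1843, 0.0693]
tcp_rot: [[0.166, 0.937, 0.309], [0.449, -0.35, 0.822], [0.878, 0.002, -0.479]]
ft_force: [0.2, 0.3, 0.8]
finger_gap: 0.0005
```

```bash
python3 -c "
from rel import *
state(); show(catch(0),Rt(.5)); show(catch(.0,gap=.006),Rt(.5))
for n in ('scene','top','wrist'): cv2.imwrite('pics/%s1.png'%n,snapshot(n))"
```

```text
t 3.65 q [-0.9284  0.6388  1.5636  0.8379  1.6703 -0.8213] hinge e,f,z [-0.2202 -0.0003  0.0693] z 0.878029876825228 -0.004697529220159566 -0.47858277092003687 y.f -0.9999889620812429 F [0.196  0.3005 0.7964] gap 0.0005065403371871438
target [ 0.542  -0.144   0.0688] row [ 2.003 -0.045  3.781  0.005 -0.001  0.   ]
target [ 0.541  -0.1467  0.0635] row [ 1.403 -0.045  3.78   0.005 -0.001  0.   ]
```

View pics/scene1.png

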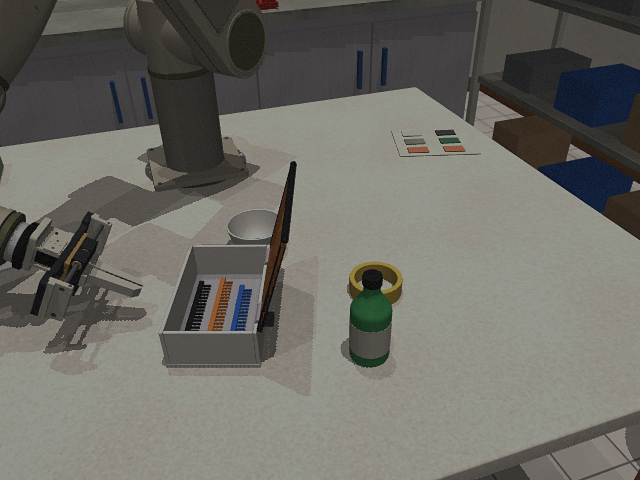

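View pics/wrist1.png

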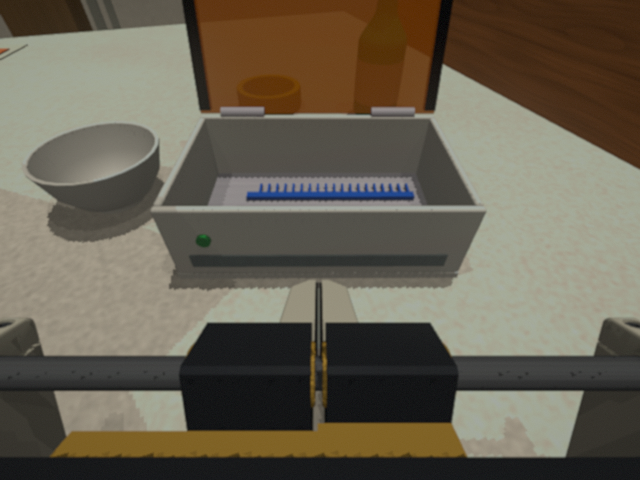

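View pics/top1.png

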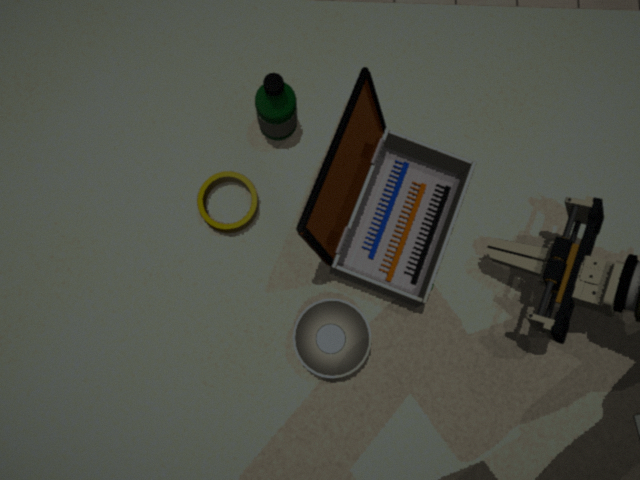

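```bash
cat > fit2.py <<'E'
from fit import *
from rel import *
from scipy.optimize import least_squares
Wc=camera_params('wrist')
# zoom crop
im=cv2.imread('pics/wrist1.png'); cv2.imwrite('pics/w1z.png',cv2.resize(im[90:290,140:500],None,fx=2.2,fy=2.2,interpolation=cv2.INTER_CUBIC))
t=[((-.07,-.11,.07),(473,162)),((-.07,.11,.07),(424,302))]
w=[((-.07,.11,.07),(153,209)),((-.07,-.11,.07),(484,209)),((.07,.11,.07),(207,118)),((.07,-.11,.07),(434,118))]
def res2(p,uw=1):
    r=[(proj(W(p,L),T)[0]-u)for L,u in t]+[(proj(W(p,L),Wc)[0]-u)*uw for L,u in w]
    return np.ravel(r)
for uw in (0,1,5):
    f=least_squares(res2,[.58,-.04,1.2],args=(uw,)); print(f.x,res2(f.x).reshape(-1,2).tolist())
o=telemetry.get_obs(); tip=o['position']+.025*o['tcp_rot'][:,2]
for c in (T,S,Wc): print(proj(tip,c))
E
python3 fit2.py
```

```text
[ 0.5808 -0.0409  1.229 ] [[0.5386559844428689, -1.4563860304958496], [-0.5088422304650635, 1.3169750165769756], [-6.390834290592949, -0.6042077420054284], [-0.39084287073023916, -2.8855716509872025], [-9.23868998918391, -5.0529664383525414], [-4.083348238047392, -5.571438797283491]]
[ 0.5833 -0.0429  1.2106] [[2.905211278252068, -1.8298733023488296], [-0.7917176114584663, -0.20172417176769386], [-3.006452056171497, -1.6575409049914924], [4.014874590994623, 0.03851166506018444], [-4.2951460626877065, -5.541076427233719], [1.3113317004458622, -4.171653988410839]]
[ 0.5835 -0.0432  1.209 ] [[3.2076744269703568, -1.7894165214310647], [-0.708967080346838, -0.25375470492605245], [-2.8806493646686704, -1.5771169254796007], [4.415778138661608, 0.45877494187499224], [-3.9677298738980937, -5.501305578409671], [1.7682486165051046, -3.9708157680109792]]
[[488.3098 247.8715]]
[[139.6778 288.9435]]
[[316.6701 295.8397]]
```

View pics/w1z.png

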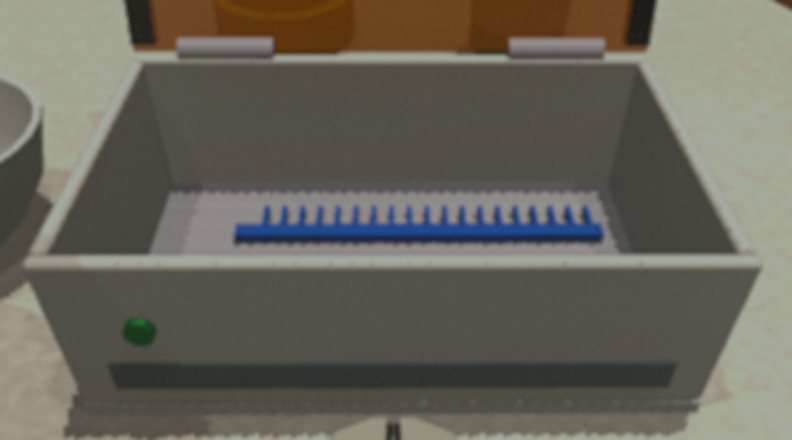

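```bash
sed -i 's/^a=1.217/a=1.211/; s/\[.5792,-.0433,0\]/[.5825,-.043,0]/' rel.py; python3 -c "
from rel import *
state(); show(catch(0,d=.012),Rt(.5))"
```

```text
t 3.8 q [-0.9287  0.6364  1.5626  0.838   1.6701 -0.8216] hinge e,f,z [-0.2225  0.0007  0.0706] z 0.8770852531823866 -0.001372467269431119 -0.48033277525438883 y.f -0.9999828681691291 F [0.7608 0.0391 0.0397] gap 0.0007464879806667829
target [ 0.5447 -0.1435  0.0688] row [2.002 0.079 4.04  0.001 0.001 0.006]
```

Emit:
apply_moves(
  motion="-1 0.4 0 0.8 0 0 0; -1 0.8 0 1.6 0 0 0; -1 1.2 0 2.4 0 0 0; -1 1.6 0 3.2 0 0 0; -1 2 0.1 4 0 0 0.006; -1 2 0.1 4 0 0 0.006; -1 2 0.1 4 0 0 0.006; -1 2 0.1 4 0 0 0.006; -1 2 0.1 4 0 0 0.006; -1 2 0.1 4 0 0 0.006",
)

```text
clock: 4.8
position: [0.5447, -0.1443, 0.0689]
tcp_rot: [[0.17, 0.935, 0.31], [0.449, -0.354, 0.82], [0.877, 0.0, -0.48]]
ft_force: [0.3, 0.7, -0.8]
finger_gap: 0.0006
```

```bash
python3 -c "
from rel import *
state()
o=telemetry.get_obs(); tip=o['position']+.025*o['tcp_rot'][:,2]
a=snapshot('scene');b=snapshot('top');c=snapshot('wrist')
print([proj(tip,camera_params(n)) for n in ('scene','top','wrist')])
cv2.imwrite('pics/m2.png',np.hstack([cv2.resize(x,(400,400),interpolation=2) for x in (a[220:380,100:260],b[140:300,380:540])])); cv2.imwrite('pics/w2.png',c)"
```

```text
t 4.8 q [-0.8667  0.6019  1.6192  0.8765  1.6175 -0.7996] hinge e,f,z [-0.1781 -0.0003  0.0689] z 0.8770492562822554 -0.0018011685597074843 -0.48039708351171573 y.f -0.9999982493746529 F [ 0.3002  0.6682 -0.785 ] gap 0.000582402500181621
[array([[167.3176, 290.2796]]), array([[458.8612, 235.7314]]), array([[316.7704, 296.0686]])]
```

View pics/m2.png

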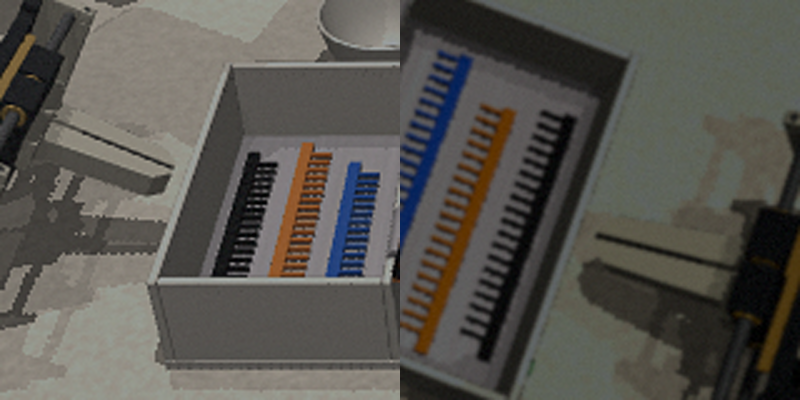

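View pics/w2.png

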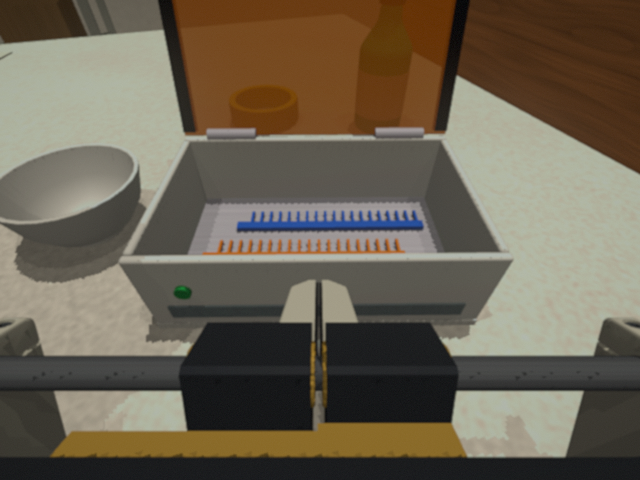

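```bash
python3 -c "
from rel import *
show(H(-.24,0,.1),Rt(.5));show(H(-.24,0,.36),Rt(.5));show(H(-.15,0,.36),Rt(.8));show(H(.1,0,.36),Rt(1.57))"
```

```text
target [ 0.5226 -0.2021  0.1   ] row [-0.252 -0.013 -6.935  0.002  0.001 -0.   ]
target [ 0.5226 -0.2021  0.36  ] row [ 22.552  -0.003 -19.423   0.002   0.001  -0.   ]
target [ 0.5543 -0.1179  0.36  ] row [ 26.875  -0.018 -11.53    0.002  -0.299  -0.001]
target [0.6424 0.1161 0.36  ] row [38.883 -0.059 10.397  0.001 -1.069 -0.001]
```

Emit:
apply_moves(
  motion="-1 0 0 -3.5 0 0 0; -1 0 0 -7 0 0 0; -1 4 0 -9.2 0 0 0; -1 8 0 -11.4 0 0 0; -1 12 0 -13.6 0 0 0; -1 16 0 -15.8 0 0 0; -1 20 0 -18 0 0 0; -1 23 0 -18 0 -0.1 0; -1 25 0 -15 0 -0.2 0; -1 26.9 0 -11.5 0 -0.3 0",
)

```text
clock: 5.95
position: [0.5552, -0.1184, 0.362]
tcp_rot: [[0.254, 0.934, 0.25], [0.675, -0.357, 0.646], [0.693, 0.004, -0.721]]
ft_force: [1.6, 0.2, 0.1]
finger_gap: 0.0004
```

```bash
python3 -c "
from rel import *
state()
show(H(.1,0,.36),Rt(1.57));show(H(.1,0,.29),Rt(1.57))"
```

```text
t 5.95 q [-0.7258  0.0723  1.5137  0.7302  1.8037 -0.2794] hinge e,f,z [-0.1502 -0.001   0.362 ] z 0.6925202769226274 -0.006534038257621704 -0.7213688185630533 y.f -0.9999785730233727 F [1.5589 0.1543 0.1354] gap 0.0004053881633031654
target [0.6424 0.1161 0.36  ] row [17.913 -0.221 17.47   0.006 -0.764 -0.003]
target [0.6424 0.1161 0.29  ] row [13.065 -0.252 22.52   0.006 -0.764 -0.003]
```

Emit:
apply_moves(
  motion="-1 3 0 3 0 -0.12 0; -1 6 -0.1 6 0 -0.25 0; -1 9 -0.1 9 0 -0.38 0; -1 12 -0.1 11.7 0 -0.5 0; -1 15 -0.2 14.6 0 -0.64 0; -1 17.9 -0.2 17.5 0 -0.764 0; -1 16 -0.2 19 0 -0.764 0; -1 14 -0.2 21 0 -0.764 0; -1 13 -0.2 22.5 0.006 -0.764 0; -1 13 -0.2 22.5 0.006 -0.764 0",
)

```text
clock: 6.95
position: [0.641, 0.1153, 0.2856]
tcp_rot: [[0.355, 0.935, -0.007], [0.935, -0.355, 0.001], [-0.002, -0.007, -1.0]]
ft_force: [0.6, 0.1, -0.9]
finger_gap: 0.0004
```

```bash
python3 -c "
from rel import *
state()
print(lip(1.85),lip(1.57),lip(1.45),lip(1.4))
show(H(.08,0,.222),Rt(1.57));show(H(-.01,0,.222),Rt(1.57))
cv2.imwrite('pics/scene3.png',snapshot('scene'));cv2.imwrite('pics/top3.png',snapshot('top'))"
```

```text
t 6.95 q [0.0983 0.2635 1.2617 0.0018 1.6235 0.4609] hinge e,f,z [0.0988 0.0009 0.2856] z -0.0015791625466798126 0.007233822394229712 -0.9999725886539189 y.f -0.9999700796115337 F [ 0.6003  0.1357 -0.8794] gap 0.00037008673936237085
[0.047  0.2235] [0.0029 0.2305] [-0.0163  0.2297] [-0.0242  0.2287]
target [0.6353 0.0974 0.222 ] row [-1.865  0.146  6.367 -0.007  0.002 -0.003]
target [0.6036 0.0132 0.222 ] row [-10.865   0.17    6.381  -0.007   0.002  -0.003]
```

View pics/scene3.png

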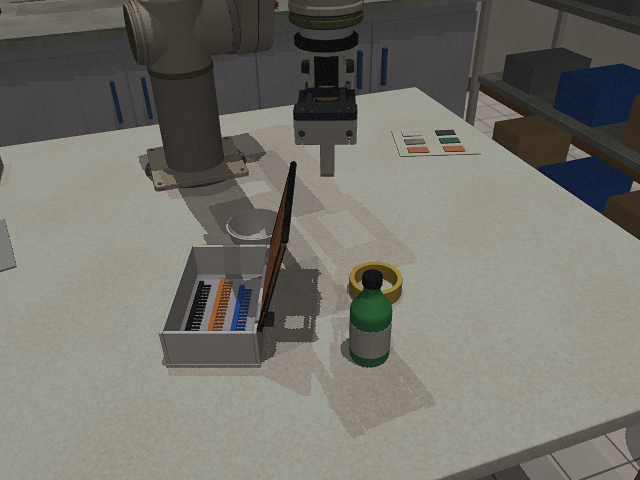

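View pics/top3.png

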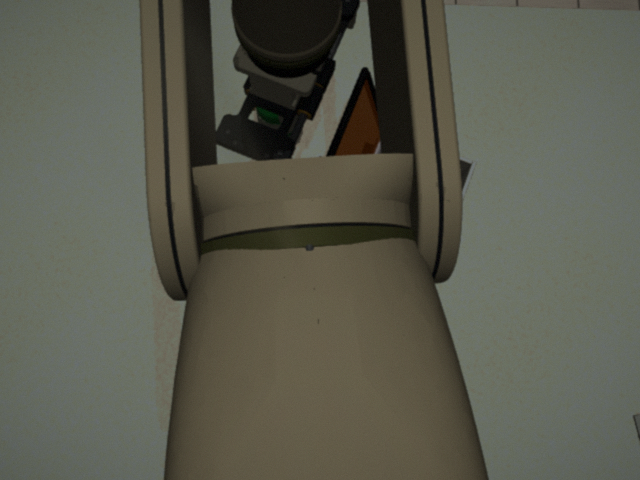

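Emit:
apply_moves(
  motion="-1 0 0 2 0 0 0; -1 0 0 4 0 0 0; -1 0 0 6 0 0 0; -1 0 0 6.4 -0.007 0 0; -1 -1 0 6.4 -0.007 0 0; -1 -2 0 6.4 -0.007 0 0; -1 -3 0 6.4 -0.007 0 0; -1 -4 0 6.4 -0.007 0 0; -1 -4.5 0 6.4 -0.007 0 0; -1 -5 0 6.4 -0.007 0 0",
)

```text
clock: 8.05
position: [0.6249, 0.0674, 0.2269]
tcp_rot: [[0.356, 0.934, 0.007], [0.934, -0.356, -0.001], [0.002, 0.007, -1.0]]
ft_force: [0.8, 1.3, -0.0]
finger_gap: 0.0001
```

```bash
python3 -c "
from rel import *
state()
cv2.imwrite('pics/scene4.png',snapshot('scene'))"
```

```text
t 8.05 q [ 0.0265  0.208   1.4324 -0.0009  1.4943  0.3906] hinge e,f,z [ 0.0483 -0.0008  0.2269] z 0.0017801218419079613 -0.006714329660183698 -0.9999758741806936 y.f -0.9999681746297746 F [ 0.7722  1.3445 -0.0016] gap 0.00014278817570923165
```

View pics/scene4.png

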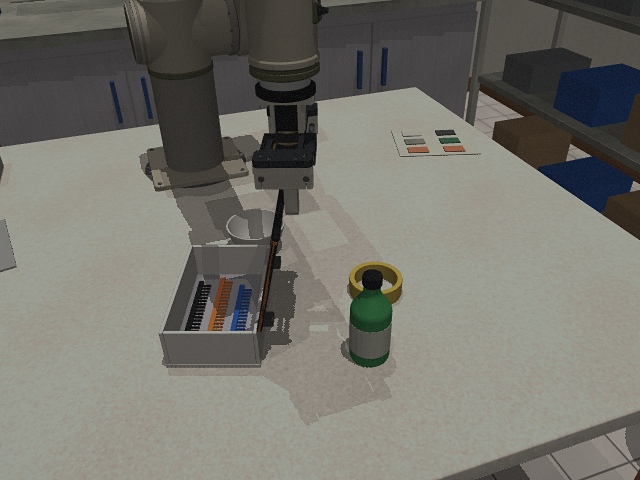

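Emit:
apply_moves(
  motion="-1 -0.8 0 0 0 0 0; -1 -1.6 0 0 0 0 0; -1 -2.4 0 0 0 0 0; -1 -3.1 0 0 0 0 0; -1 -3.7 0 0 0 0 0; -1 -4.2 0 0 0 0 0; -1 -4.7 0 0 0 0 0; -1 -5.1 0 0 0 0 0; -1 -5.4 0 0 0 0 0; -1 -5.6 0 0 0 0 0",
)

```text
clock: 9.1
position: [0.6045, 0.0143, 0.2265]
tcp_rot: [[0.356, 0.934, 0.006], [0.934, -0.356, -0.001], [0.001, 0.006, -1.0]]
ft_force: [0.8, 0.4, -0.9]
finger_gap: 0.0004
```

```bash
cat > lidang.py <<'E'
import sys
from rel import *
from fit import W
p=[.5825,-.043,1.211]
S=camera_params('scene')
def ov(name,img,q=None,x0=120,y0=130):
    im=img.copy()
    for th in np.arange(0,1.9,.2):
        l=lip(th); P=proj(np.array([H(l[0],.11,l[1]),H(l[0],-.11,l[1])]),S)
        for k in P: cv2.circle(im,tuple(int(round(x)) for x in k),1,(0,255,255),-1)
    cv2.imwrite(name,cv2.resize(im[y0:y0+280,x0:x0+280],None,fx=2.1,fy=2.1,interpolation=2))
def pts():
    for th in np.arange(0,1.9,.1):
        l=lip(th); P=proj(np.array([H(l[0],.11,l[1]),H(l[0],-.11,l[1])]),S); print(round(th,1),P.round().astype(int).tolist())
if __name__=='__main__':
    state(); img=snapshot('scene'); cv2.imwrite(f'pics/s{sys.argv[1]}.png',img); ov(f'pics/o{sys.argv[1]}.png',img)
E
python3 lidang.py 5; python3 -c "
import lidang; lidang.pts()
from rel import *
show(H(.03,0,.225),Rt(1.57));show(H(0,0,.32),Rt(1.57));show(H(-.1,0,.34),Rt(1.2));show(H(-.25,0,.3),Rt(.6))"
```

```text
t 9.1 q [-0.0606  0.1453  1.5032 -0.0011  1.4869  0.3039] hinge e,f,z [-0.0086 -0.0004  0.2265] z 0.0007972937545959735 -0.0061627614800467065 -0.9999806921604083 y.f -0.9999707110016037 F [ 0.7671  0.3942 -0.9192] gap 0.00039957561153752016
0.0 [[179, 242], [143, 331]]
0.1 [[178, 235], [142, 322]]
0.2 [[178, 227], [142, 314]]
0.3 [[179, 219], [142, 305]]
0.4 [[181, 211], [144, 297]]
0.5 [[184, 204], [148, 289]]
0.6 [[188, 197], [152, 281]]
0.7 [[193, 190], [158, 273]]
0.8 [[199, 184], [165, 266]]
0.9 [[206, 178], [173, 260]]
1.0 [[213, 173], [182, 254]]
1.1 [[221, 169], [192, 249]]
1.2 [[230, 165], [203, 245]]
1.3 [[240, 162], [215, 242]]
1.4 [[249, 160], [227, 240]]
1.5 [[259, 159], [239, 238]]
1.6 [[270, 159], [252, 238]]
1.7 [[280, 160], [265, 239]]
1.8 [[290, 162], [278, 242]]
target [0.6177 0.0506 0.225 ] row [ 3.883 -0.07   0.158  0.006  0.    -0.005]
target [0.6071 0.0225 0.32  ] row [ 0.89   0.004 -9.344  0.006  0.    -0.005]
target [ 0.5719 -0.0711  0.34  ] row [ -9.108   0.063 -11.351   0.007   0.37   -0.003]
target [ 0.5191 -0.2115  0.3   ] row [-24.111   0.108  -7.361   0.008   0.97   -0.001]
```

View pics/o5.png

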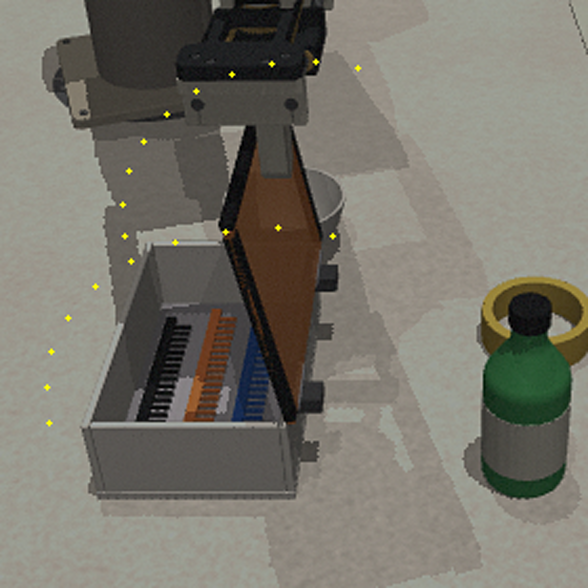

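Emit:
apply_moves(
  motion="-1 1 0 0 0 0 0; -1 1.5 0 -2 0 0 0; -1 1.5 0 -6 0 0 0; -1 0 0 -9.5 0 0 0; -1 -4 0 -11.3 0 0.1 0; -1 -9 0 -11.4 0.006 0.25 0; -1 -13 0 -11.3 0.006 0.4 0; -1 -17 0 -10.5 0.006 0.52 0; -1 -21 0.1 -9.5 0.006 0.66 0; -1 -24 0.1 -7.4 0.006 0.8 0",
)

```text
clock: 10.15
position: [0.5197, -0.2133, 0.3031]
tcp_rot: [[0.242, 0.934, 0.262], [0.651, -0.356, 0.671], [0.72, 0.008, -0.694]]
ft_force: [1.0, -0.3, -0.8]
finger_gap: 0.0003
```

```bash
python3 lidang.py 6; python3 -c "
from rel import *
show(H(-.25,0,.25),Rt(.5));show(H(-.22,0,.16),Rt(.5));show(catch(.6,gap=.02),Rt(.5));show(catch(.6),Rt(.5))"
```

```text
t 10.15 q [-0.8934  0.2106  1.4873  0.7048  1.8417 -0.4787] hinge e,f,z [-0.2516 -0.0011  0.3031] z 0.7197952036293038 -0.00884331199841959 -0.6941301467773512 y.f -0.9999571414439875 F [ 0.9563 -0.2686 -0.7888] gap 0.00032774636766589964
target [ 0.5191 -0.2115  0.25  ] row [-2.583  0.199  3.28   0.004  0.253 -0.015]
target [ 0.5297 -0.1834  0.16  ] row [-7.098  0.251 11.623  0.004  0.253 -0.015]
target [ 0.5517 -0.1248  0.141 ] row [-4.199  0.196 17.492  0.004  0.253 -0.015]
target [ 0.5551 -0.1158  0.1586] row [-2.263  0.168 16.992  0.004  0.253 -0.015]
```

View pics/o6.png

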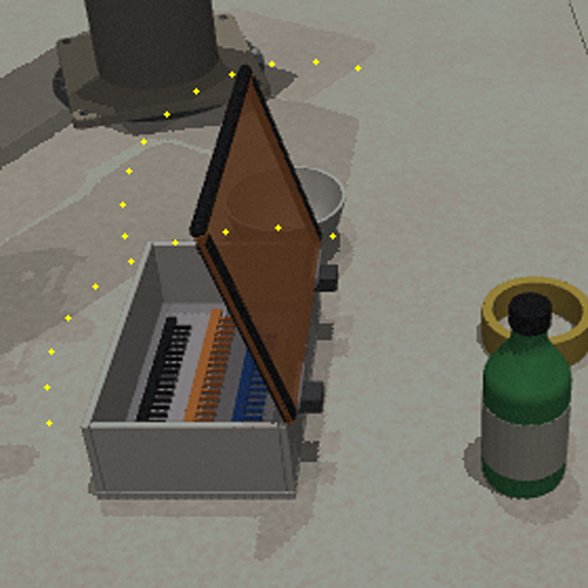

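Emit:
apply_moves(
  motion="-1 -1.5 0.1 1.7 0 0.13 0; -1 -2.6 0.2 3.3 0 0.25 -0.015; -1 -4.3 0.2 6.3 0.004 0.253 -0.015; -1 -6 0.2 9.3 0.004 0.253 -0.015; -1 -7.1 0.2 11.6 0.004 0.253 -0.015; -1 -6.2 0.2 13.5 0.004 0.253 -0.015; -1 -5.2 0.2 15.5 0.004 0.253 -0.015; -1 -4.2 0.2 17.4 0.004 0.253 -0.015; -1 -4.2 0.2 17.4 0.004 0.253 -0.015; -1 -4.2 0.2 17.4 0.004 0.253 -0.015",
)

```text
clock: 11.2
position: [0.5521, -0.1244, 0.1427]
tcp_rot: [[0.167, 0.937, 0.307], [0.45, -0.35, 0.822], [0.877, 0.001, -0.48]]
ft_force: [-0.4, -0.8, 0.5]
finger_gap: 0.0002
```

```bash
python3 lidang.py 7; python3 -c "
from rel import *
for th in (.8,.7,.6,.5,.4):show(catch(th),Rt(.5))"
```

```text
t 11.2 q [-0.8353  0.4549  1.657   0.8996  1.6693 -0.7009] hinge e,f,z [-0.1569 -0.0002  0.1427] z 0.8773387140231694 0.0016501978341889184 -0.4798687921956159 y.f -0.9999964819725298 F [-0.3684 -0.7896  0.457 ] gap 0.0001531156073361956
target [ 0.5625 -0.0961  0.1826] row [ 4.988 -0.041  0.805 -0.001  0.001  0.002]
target [ 0.5586 -0.1065  0.1711] row [ 3.446 -0.045  0.381 -0.001  0.001  0.002]
target [ 0.5551 -0.1158  0.1586] row [ 1.868 -0.048  0.114 -0.001  0.001  0.002]
target [ 0.5521 -0.1238  0.1451] row [ 0.273 -0.051  0.005 -0.001  0.001  0.002]
target [ 0.5495 -0.1306  0.1308] row [-1.326 -0.055  0.057 -0.001  0.001  0.002]
```

View pics/o7.png

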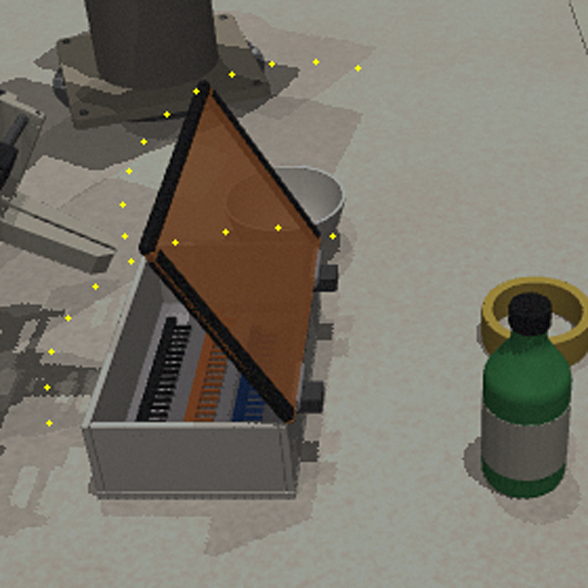

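Emit:
apply_moves(
  motion="-1 1 0 0.1 0 0 0; -1 2 0 0.2 0 0 0; -1 2.6 0 0.2 0 0 0; -1 2.8 0 0.25 0 0 0; -1 2.8 0 0.25 0 0 0; -1 2.8 0 0.25 0 0 0; -1 2.8 0 0.25 0 0 0; -1 2.8 0 0.25 0 0 0; -1 2.5 0 0.2 0 0 0; -1 2.2 0 0.2 0 0 0",
)

```text
clock: 12.25
position: [0.5563, -0.1139, 0.1608]
tcp_rot: [[0.167, 0.936, 0.308], [0.45, -0.351, 0.821], [0.877, 0.001, -0.48]]
ft_force: [0.2, 0.4, 0.0]
finger_gap: 0.0004
```

```bash
python3 lidang.py 8; python3 -c "
from rel import *
for th in (.6,.5,.4,.3):show(catch(th),Rt(.5))"
```

```text
t 12.25 q [-0.8185  0.4151  1.6699  0.9115  1.6734 -0.6705] hinge e,f,z [-0.1456 -0.0004  0.1608] z 0.8771913730104315 0.0005408613102721165 -0.4801406070987093 y.f -0.9999978950617752 F [0.1863 0.3817 0.0294] gap 0.00043923221262925146
target [ 0.5551 -0.1158  0.1586] row [-0.244 -0.026 -0.101 -0.001  0.001  0.001]
target [ 0.5521 -0.1238  0.1451] row [-1.84  -0.028 -0.21  -0.001  0.001  0.001]
target [ 0.5495 -0.1306  0.1308] row [-3.439 -0.03  -0.159 -0.001  0.001  0.001]
target [ 0.5475 -0.136   0.1159] row [-5.024 -0.031  0.052 -0.001  0.001  0.001]
```

View pics/o8.png

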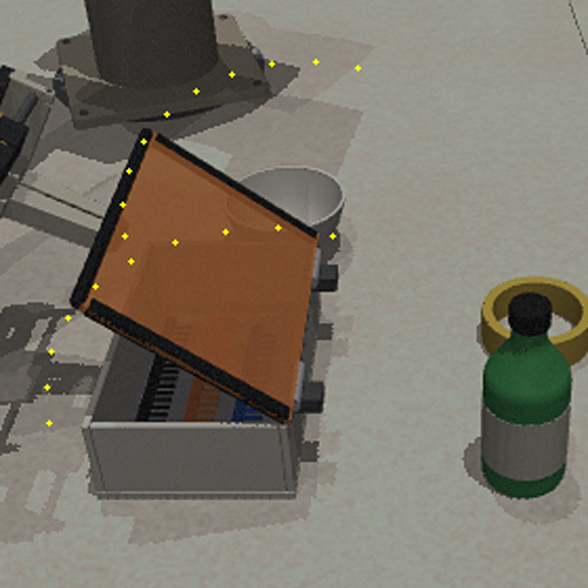

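Emit:
apply_moves(
  motion="-1 -0.4 0 -0.1 0 0 0; -1 -0.8 0 -0.1 0 0 0; -1 -1.2 0 -0.15 0 0 0; -1 -1.5 0 -0.2 0 0 0; -1 -1.8 0 -0.2 0 0 0; -1 -2 0 -0.2 0 0 0; -1 -2.2 0 -0.2 0 0 0; -1 -2.4 0 -0.2 0 0 0; -1 -2.6 0 -0.2 0 0 0; -1 -2.8 0 -0.2 0 0 0",
)

```text
clock: 13.3
position: [0.5508, -0.1282, 0.1365]
tcp_rot: [[0.168, 0.936, 0.308], [0.45, -0.351, 0.821], [0.877, 0.001, -0.48]]
ft_force: [-0.3, -0.1, -1.8]
finger_gap: 0.0001
```

```bash
python3 lidang.py 9; python3 -c "
from rel import *
for th in (.4,.3,.2,.1,0):show(catch(th),Rt(.5))"
```

```text
t 13.3 q [-0.8412  0.468   1.6528  0.8959  1.6668 -0.7103] hinge e,f,z [-0.1609 -0.0003  0.1365] z 0.8771997025369007 0.00071578060188452 -0.4801251602731344 y.f -0.9999987623093459 F [-0.3203 -0.1195 -1.8426] gap 7.407800030037056e-05
target [ 0.5495 -0.1306  0.1308] row [-0.596 -0.03   0.037 -0.001  0.001  0.001]
target [ 0.5475 -0.136   0.1159] row [-2.181 -0.031  0.248 -0.001  0.001  0.001]
target [ 0.546  -0.14    0.1005] row [-3.738 -0.033  0.616 -0.001  0.001  0.001]
target [ 0.5451 -0.1425  0.0847] row [-5.25  -0.034  1.138 -0.001  0.001  0.001]
target [ 0.5447 -0.1435  0.0688] row [-6.703 -0.035  1.807 -0.001  0.001  0.001]
```

View pics/o9.png

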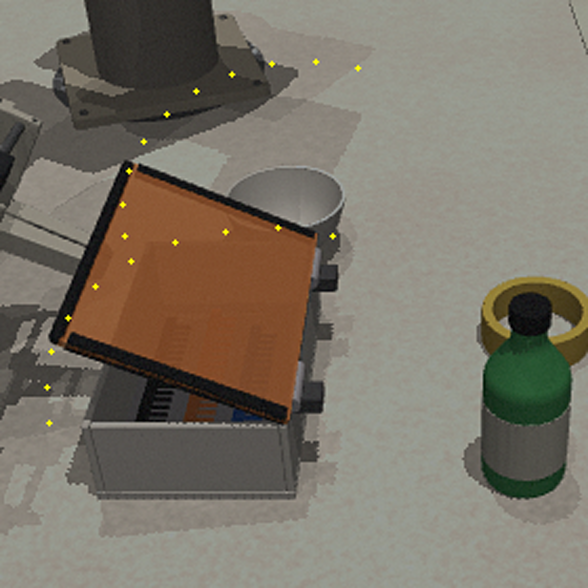

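Emit:
apply_moves(
  motion="-1 -0.2 0 0 0 0 0; -1 -0.4 0 0.05 0 0 0; -1 -0.6 0 0.05 0 0 0; -1 -0.8 0 0.05 0 0 0; -1 -1 0 0.1 0 0 0; -1 -1.2 0 0.1 0 0 0; -1 -1.4 0 0.15 0 0 0; -1 -1.6 0 0.15 0 0 0; -1 -1.8 0 0.2 0 0 0; -1 -2 0 0.2 0 0 0",
)

```text
clock: 14.35
position: [0.5479, -0.1357, 0.1176]
tcp_rot: [[0.168, 0.936, 0.308], [0.45, -0.351, 0.821], [0.877, 0.001, -0.48]]
ft_force: [-0.5, 0.3, -2.4]
finger_gap: 0.0003
```

```bash
python3 -c "
from rel import *
state()
for th in (.3,.2,.1,0):show(catch(th),Rt(.5))"
```

```text
t 14.35 q [-0.8529  0.5073  1.6415  0.8871  1.6568 -0.738 ] hinge e,f,z [-0.1689 -0.0003  0.1176] z 0.8771923633885815 0.0006217648188937903 -0.4801386997746223 y.f -0.9999992890300002 F [-0.5195  0.2769 -2.4432] gap 0.00030585859221591086
target [ 0.5475 -0.136   0.1159] row [-0.165 -0.028  0.04  -0.001  0.001  0.001]
target [ 0.546  -0.14    0.1005] row [-1.722 -0.029  0.408 -0.001  0.001  0.001]
target [ 0.5451 -0.1425  0.0847] row [-3.234 -0.03   0.929 -0.001  0.001  0.001]
target [ 0.5447 -0.1435  0.0688] row [-4.687 -0.031  1.599 -0.001  0.001  0.001]
```

Emit:
apply_moves(
  motion="-1 -0.2 0 0.05 0 0 0; -1 -0.4 0 0.1 0 0 0; -1 -0.6 0 0.15 0 0 0; -1 -0.8 0 0.2 0 0 0; -1 -1 0 0.25 0 0 0; -1 -1.2 0 0.3 0 0 0; -1 -1.4 0 0.3 0 0 0; -1 -1.6 0 0.35 0 0 0; -1 -1.8 0 0.4 0 0 0; -1 -2 0 0.5 0 0 0",
)

```text
clock: 15.35
position: [0.5461, -0.1406, 0.0974]
tcp_rot: [[0.168, 0.936, 0.308], [0.45, -0.351, 0.821], [0.877, 0.001, -0.48]]
ft_force: [-0.6, -2.0, -0.6]
finger_gap: 0.0006
```

```bash
python3 lidang.py 10; python3 -c "
from rel import *
for th in (.2,.1,0):show(catch(th),Rt(.5))
show(catch(0,gap=.005),Rt(.5))"
```

```text
t 15.35 q [-0.8605  0.5476  1.6309  0.8807  1.6428 -0.7651] hinge e,f,z [-0.1742 -0.0003  0.0974] z 0.8771577439166321 0.0006955786333660742 -0.48020184137240535 y.f -0.9999992778559472 F [-0.615  -2.0176 -0.6192] gap 0.0005507267770687186
target [ 0.546  -0.14    0.1005] row [ 0.331 -0.019 -0.112 -0.001  0.001  0.001]
target [ 0.5451 -0.1425  0.0847] row [-1.181 -0.02   0.409 -0.001  0.001  0.001]
target [ 0.5447 -0.1435  0.0688] row [-2.634 -0.021  1.079 -0.001  0.001  0.001]
target [ 0.5438 -0.1458  0.0644] row [-3.134 -0.021  1.08  -0.001  0.001  0.001]
```

View pics/o10.png

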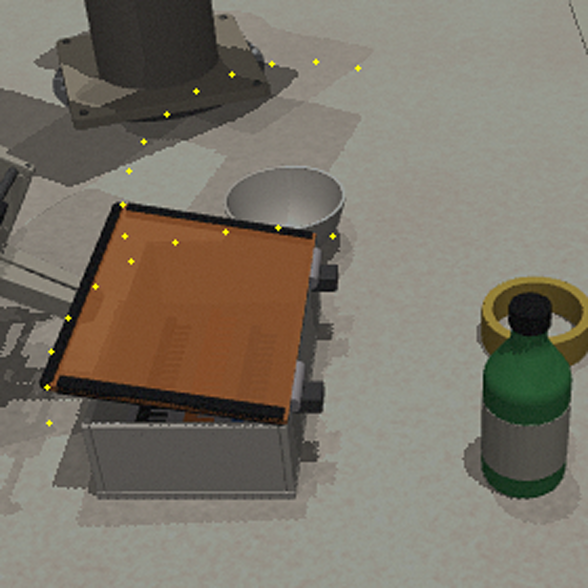

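Emit:
apply_moves(
  motion="-1 -0.15 0 0.05 0 0 0; -1 -0.3 0 0.1 0 0 0; -1 -0.45 0 0.15 0 0 0; -1 -0.6 0 0.2 0 0 0; -1 -0.75 0 0.25 0 0 0; -1 -0.9 0 0.3 0 0 0; -1 -1.05 0 0.35 0 0 0; -1 -1.2 0 0.4 0 0 0; -1 -1.35 0 0.5 0 0 0; -1 -1.5 0 0.55 0 0 0",
)

```text
clock: 16.4
position: [0.5451, -0.1429, 0.0811]
tcp_rot: [[0.169, 0.936, 0.308], [0.45, -0.351, 0.821], [0.877, 0.0, -0.48]]
ft_force: [-0.4, -0.4, -1.6]
finger_gap: 0.0005
```

```bash
python3 lidang.py 11; python3 -c "
from rel import *
for th in (.1,0):show(catch(th),Rt(.5))
show(catch(0,gap=.006),Rt(.5))"
```

```text
t 16.4 q [-0.8641  0.5793  1.6235  0.8771  1.6295 -0.7853] hinge e,f,z [-0.1767 -0.0001  0.0811] z 0.8770721702763854 0.0006643428646220639 -0.4803581650968676 y.f -0.9999996170786285 F [-0.3546 -0.3647 -1.5738] gap 0.00048635114622960616
target [ 0.5451 -0.1425  0.0847] row [ 0.358 -0.012 -0.154 -0.001  0.001  0.   ]
target [ 0.5447 -0.1435  0.0688] row [-1.095 -0.012  0.516 -0.001  0.001  0.   ]
target [ 0.5437 -0.1462  0.0635] row [-1.695 -0.012  0.517 -0.001  0.001  0.   ]
```

View pics/o11.png

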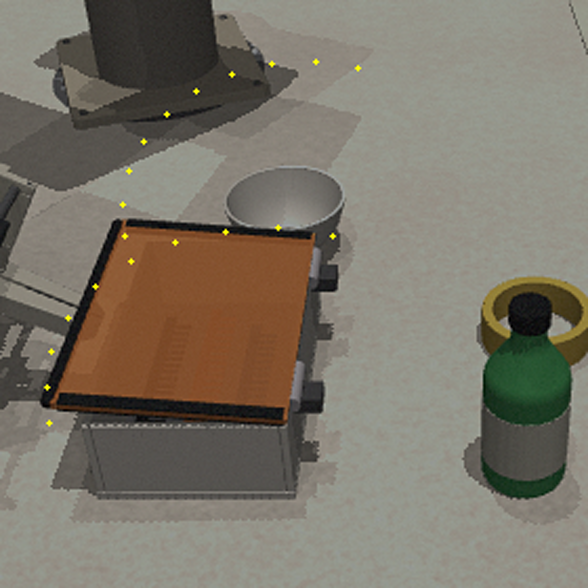

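Emit:
apply_moves(
  motion="-1 -0.12 0 0.05 0 0 0; -1 -0.24 0 0.1 0 0 0; -1 -0.36 0 0.15 0 0 0; -1 -0.48 0 0.2 0 0 0; -1 -0.6 0 0.25 0 0 0; -1 -0.72 0 0.3 0 0 0; -1 -0.84 0 0.35 0 0 0; -1 -0.96 0 0.4 0 0 0; -1 -1.08 0 0.45 0 0 0; -1 -1.2 0 0.5 0 0 0",
)

```text
clock: 17.45
position: [0.5446, -0.1442, 0.0678]
tcp_rot: [[0.169, 0.936, 0.308], [0.45, -0.351, 0.821], [0.877, 0.0, -0.48]]
ft_force: [0.2, -0.1, -1.3]
finger_gap: 0.0004
```

```bash
python3 lidang.py 12; python3 -c "
from rel import *
show(catch(0),Rt(.5)); show(catch(0,gap=.008),Rt(.5))"
```

```text
t 17.45 q [-0.8661  0.6052  1.617   0.8751  1.6182 -0.8011] hinge e,f,z [-0.1781 -0.0001  0.0678] z 0.8771006585577267 0.0005998997529065337 -0.4803062303134207 y.f -0.9999997613662648 F [ 0.1785 -0.1283 -1.2747] gap 0.000418794369304011
target [ 0.5447 -0.1435  0.0688] row [ 0.134 -0.007  0.003 -0.001  0.001  0.   ]
target [ 0.5433 -0.1471  0.0617] row [-0.666 -0.007  0.003 -0.001  0.001  0.   ]
```

View pics/o12.png

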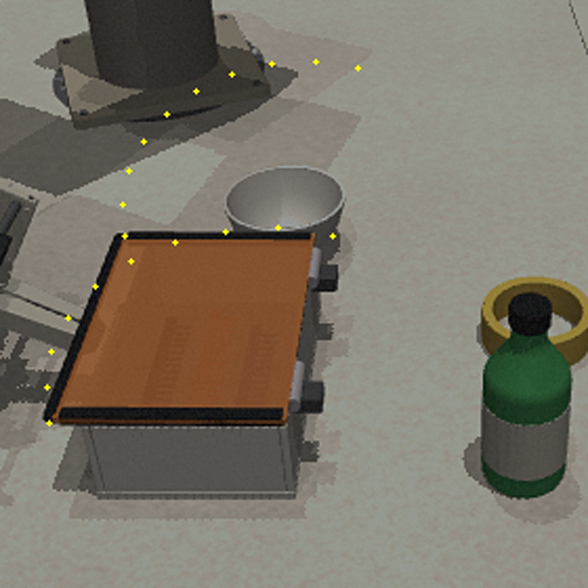

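Emit:
apply_moves(
  motion="-1 -0.07 0 0.03 0 0 0; -1 -0.14 0 0.07 0 0 0; -1 -0.21 0 0.1 0 0 0; -1 -0.28 0 0.14 0 0 0; -1 -0.35 0 0.17 0 0 0; -1 -0.42 0 0.2 0 0 0; -1 -0.5 0 0.24 0 0 0; -1 -0.58 0 0.28 0 0 0; -1 -0.66 0 0.3 0 0 0; -1 -0.75 0 0.3 0 0 0",
)

```text
clock: 18.5
position: [0.5442, -0.1451, 0.0595]
tcp_rot: [[0.169, 0.936, 0.308], [0.45, -0.352, 0.821], [0.877, -0.0, -0.48]]
ft_force: [-0.1, 0.1, -0.5]
finger_gap: 0.0004
```

```bash
python3 lidang.py 13; python3 -c "
from rel import *
cv2.imwrite('pics/w13.png',snapshot('wrist'))"
```

```text
t 18.5 q [-0.8676  0.6218  1.6125  0.8738  1.6114 -0.8108] hinge e,f,z [-0.179  -0.0001  0.0595] z 0.8771051491279188 0.0005728354413702632 -0.48029806290765786 y.f -0.9999998283342227 F [-0.0973  0.0639 -0.4542] gap 0.00044437260637773416
```

View pics/o13.png

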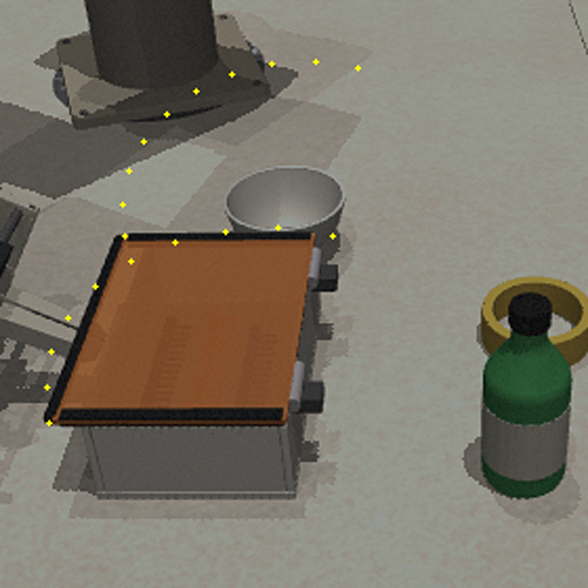

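View pics/w13.png

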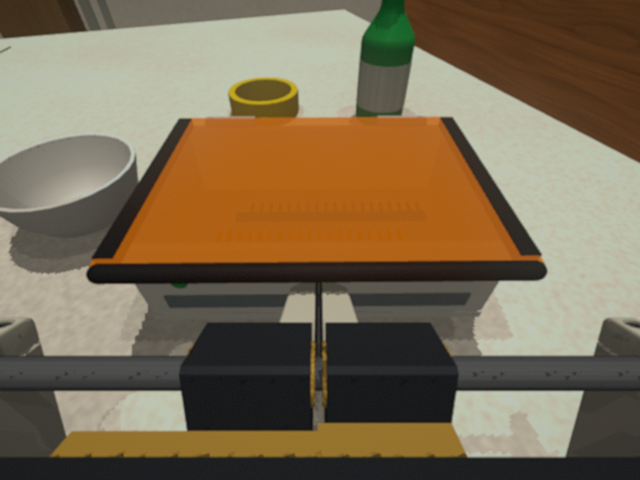

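Emit:
apply_moves(
  motion="-1 -0.3 0 0.1 0 0 0; -1 -0.6 0 -0.3 0 0 0; -1 -1.2 0 -1.4 0 0 0; -1 -2.2 0 -3.2 0 0 0; -1 -3.2 0 -5 0 0 0; -1 -4.3 0 -7 0 0 0; -1 -4.8 0 -9 0 0 0; -1 -4.8 0 -11 0 0 0; -1 -4.8 0 -13 0 0 0; -1 -4.8 0 -13 0 0 0",
)

```text
clock: 19.6
position: [0.4959, -0.2772, 0.0818]
tcp_rot: [[0.168, 0.935, 0.311], [0.452, -0.354, 0.819], [0.876, 0.003, -0.483]]
ft_force: [0.2, -0.2, 0.5]
finger_gap: 0.0003
```

```bash
python3 lidang.py 14; python3 -c "
from rel import *
cv2.imwrite('pics/top14.png',snapshot('top'));cv2.imwrite('pics/w14.png',snapshot('wrist'))"
```

```text
t 19.6 q [-1.0467  0.7233  1.4     0.7697  1.7898 -0.8317] hinge e,f,z [-0.3197 -0.0014  0.0818] z 0.8758310920692263 -0.0033483828166037833 -0.48260614013638486 y.f -0.9999926395259655 F [ 0.1842 -0.2067  0.5355] gap 0.00028863000052451105
```

View pics/o14.png

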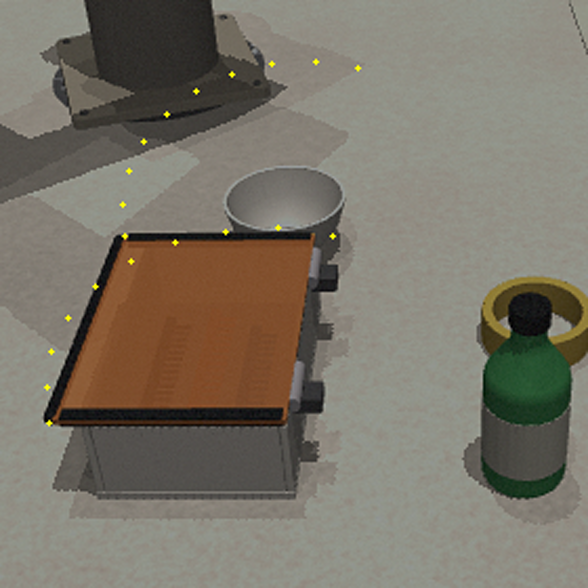

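View pics/top14.png

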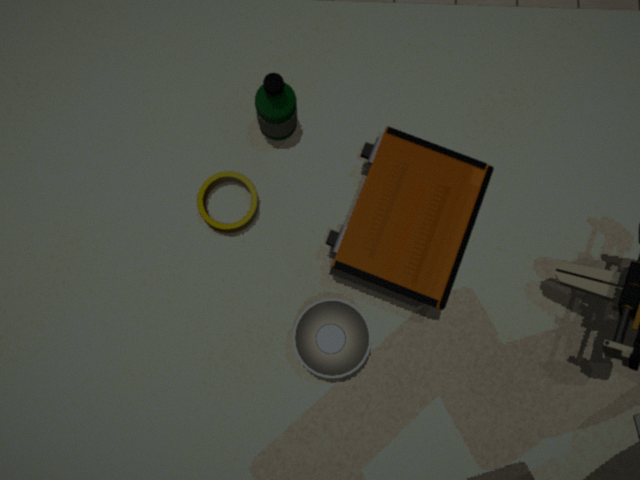

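View pics/w14.png

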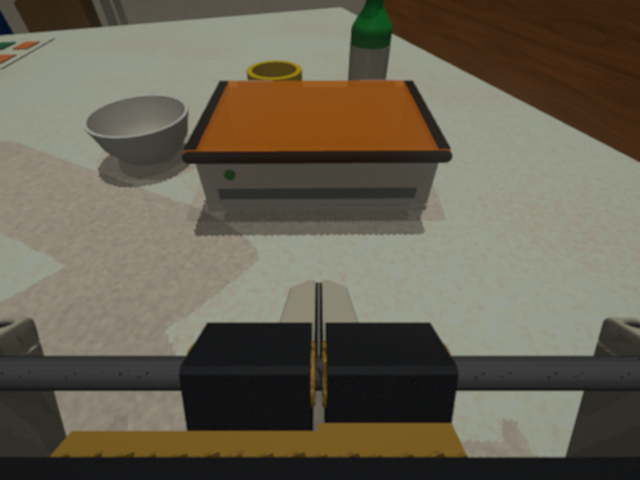

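The pictures show the cover shut level: its lip corners sit at about (178,242) and (143,331) in the scene picture, on the predicted shut points. The bowl, bottle and tape roll are where they were, and the gripper stands well clear.

```bash
python3 -c "
from cell import env; print(env.sign_off())"
```

```text
the job is handed in; nothing more can be done
None
```

The cover is fully shut and the job is handed in; sign-off gives no verdict. The last move ended at 19.6 s.

- **Tip and fall:** I pushed the cover forward from behind with closed, vertical fingers to about 1.4 rad. I then backed off and went over it, and it fell by itself from about 1.28 to 0.66 rad with nothing touching it.
- **Catch and carry:** From the pictures and the force reading I caught the cover between about 0.6 and 0.45 rad on the upper outside of the slanted fingers, with the lip roughly 7–9 cm above its shut height. I carried it down at about 1–2 cm/s, then withdrew below the lip.
- **Forces:** Readings at the end of each move were about 1–2.5 N while I carried the cover. They were near zero once it rested on the case and after I withdrew.
- **Last checks:** The scene, top and wrist pictures show the cover level with its lip on the predicted shut points. The bowl, bottle and tape roll have not moved, and the fingertips are about 14 cm from the lip.
- **Disagreements:**
  - The case position from the different cameras agreed only to about 2–4 mm.
  - One reading near 0.2 rad showed about 2 N sideways instead of mostly downward; it was gone at the next reading and I did not find the cause.

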